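# Fit the pump cover over its studs by feel

## Robot

A 6-joint arm with a two-finger parallel gripper is mounted at the origin on a cart in front of the work surface, level with it; the furniture and walls round the work are solid. World frame = base frame: x ahead of the robot, y to its left, z up, the work surface at z = 0. Lengths are in m, angles in rad, forces in N, time in s.
With the tool pointing down it reaches from about 0.35 to 0.975 m from the base axis. Payload 17.4 kg.
Tool frame: the origin (TCP) lies midway between the tips of the shut fingers; the grasp point (between the pads) lies robot.grip_point_offset behind it (robot.grip_point_offset is the distance from the TCP to the grasp point, in m); x points along the fingers, y is the direction in which the jaws open and shut, and the axes are right-handed (so a half turn about x gives the same grasp; the last joint's range is limited). The gripper opens to 85 mm and grips with 20 to 120 N. Pads are 22 mm wide; open, the fingers measure 114 mm over their backs; the gripper's body (76 mm by 85 mm) begins 54 mm behind the grasp point. The pads swing forward as they close: fully open they stand 13 mm farther back than shut.
Start: joints at [-1.337, 0.116, 1.442, -0, 1.584, -0.038], TCP at [0.181, -0.65, 0.231] pointing down, gripper open.
Joint ranges: [-2.83, 2.83], [-0.83, 2.19], [0.07, 2.5], [-1.14, 4.28], [0.01, 3], [-2.97, 2.97]. Speed limits (rad/s): [1.89, 1.89, 2.22, 3.14, 3.14, 3.14].

## Interface

Orientations are given as a rotation vector (axis times angle).
In Python, from bench import robot gives the robot as it stands. The module is installed in compiled form; this text tells all that it offers.
- The arm moves only by the tool play_rows, never from a script. Its argument "increments" is a list of rows, each an object with "xyz": the shift along the tool's x, y, z in mm, a list of three; "rot": the turn, a rotation vector about the tool's x, y, z in rad, a list of three. In form: [{"xyz": [dx, dy, dz], "rot": [rx, ry, rz]}, ...]. A call has 1 to 20 rows; each row shifts and turns the commanded pose from where the row before left it, along the tool's axes as they then stand; what a row does not reach is not made up. A row lasts 1/12 s, in which the tool goes at most 41.7 mm and 7.16 degrees, less where a joint would pass 70% of its speed; a pose out of reach is approached as far as the arm can. A call is refused whole if a number of a shift passes 41.7 or a number of a turn 0.125, either way. A call with a gripper value outside its range is refused whole. "gripper" is the opening, from 0 (shut) to 1 (fully open), set as the call begins (left out, the last holds). The fingers move at their own pace and stop on an object; "grip_force" is the grip in N (left out, the last holds). Time passes only in rows, so rows that do not move let the fingers close. It gives the time, the measured TCP pose, the force and the opening at its end, in the units of the state.
- robot.get_obs(): the state, without advancing time (a new reading comes with each control period).
- robot.camera(name): name is "scene" or "side" or "wrist"; returns the picture (400x640x3 uint8, red, green, blue); there is no depth.
- robot.calibration(name): a dict with "fx", "fy", "cx", "cy" (pixels), "extrinsics" (4x4, takes a point from world to camera coordinates); the wrist camera has in their place "hand_eye" (4x4, takes a point from camera to tool coordinates, whose origin is the TCP and whose axes are the tool frame's). Camera axes: x right, y up, looking along -z (the intrinsics and any distortion apply to the point x, -y, -z); pixel columns grow to the right and rows downward; lengths in m; the calibration is good to about 2 mm. A picture is of the moment at which its call begins: read the wrist's pose just before it. calibration takes no time and is no camera call.
- robot.hand_in(): hands the job in, once; it reports no verdict.
The state is a dict: "t": time; "joint_positions": joint angles; "dq": joint speeds; "tau": joint torques, N m; "ee_pos": TCP position; "eef_rot": TCP orientation; "ft_force": force on the tool from outside, world axes, zero at the start; "wrist_torque": the same for the moment, N m; "finger_gap": finger opening in m.
Only numpy, scipy, OpenCV 4.12 (cv2) and the standard library are available. Lean on these libraries where they do the work, as an engineer would, in place of code of your own. Each camera call takes 0.05 s, during which the arm holds its last target.

## Task

Fit the grey cover plate over the four studs of the aluminium pump housing so that it lies flush on the housing, and let go. The studs stand at an unknown place along the housing's length: rest the cover lightly on their ends and slide it along until you feel its holes drop over them, then let it down, never pressing or knocking it against the housing with more than 30 N. Leave the multimeter, tape roll and caliper where they are.

Things in the scene. Friction and masses are not known exactly. Their poses are not given: they have to be found in the camera images.
- housing: Open aluminium pump housing, 180 (x) x 96 (y) x 45 mm high, fixed to the bench by four low feet reaching y = +-65 mm; a pipe stub at its +x end reaches x = 111 mm. Origin: centre of its underside, on the bench; x along its length, z up. The cover must lie on its flat rim at z = 45 mm, round a recess 122 x 68 mm.
- stud_ends (a point): Point 59 mm above the housing's origin, at the height of the flat ends of four upright 10 mm studs, 80 mm apart in x, 50 in y, on a steel carrier in the recess, square to the housing. The carrier is clamped tight (gives nothing to light pushes) but differs each time and is not measured: the studs' middle lies anywhere from x = -12 to +12 mm of this point, at y = 0.
- cover_grip (a point): Centre of the black bridge handle of the loose grey cover (0.25 to 0.5 kg), 32 mm above the plate's underside and over its middle. The handle bar is 72 mm long in x, 14 wide in y, 16 high, on feet at x = +-26 mm. x runs along plate and handle, z up. With the cover resting on the stud ends this point is 91 mm above the bench, fully home 77 mm.
- cover_under (a point): Centre of the underside of the cover plate, same axes; the plate is 160 (x) x 92 (y) x 6 mm with four through holes 13.2 mm in diameter, 80 mm apart in x and 50 in y about the middle; it fits either way round. At the start it lies flat on the bench, handle up.
- multimeter: Red and black multimeter, 150 x 68 x 50 mm, a bystander; origin at the centre of its underside.
- tape_black: Roll of black tape, 62 mm across, 19 mm high, a bystander; origin at the centre of its underside.
- caliper: Steel caliper, 63 x 200 x 14 mm, a bystander lying flat; origin at the centre of its underside.

How it is judged:
By the outcome, as a careful person would: the job done as asked, in the order asked, and still so for the second after the job is handed in, with the robot touching nothing.
It also fails if it takes over 54 s, if anything falls off the work surface, if the arm or the gripper's body presses on something with over 40 N, if the wrist force passes 120 N, or if a joint passes its speed limit or range.

## Working session

There is one attempt and no reset: what is moved stays moved. The work goes in short steps, Python scripts to look and compute and a tool call to move; the robot and the scene stay as the last step left them, time stands still between calls to the robot, and variables do not carry over. Pictures are saved under pics/ and viewed, and the job is handed in when it is done.

Besides the shell and the picture viewer there is one more tool, called after ">>>" by a JSON object that holds its "name" and its "arguments", one argument or row to a line. play_rows: Moves the arm, as the interface text tells. Its arguments: {"type":"object","properties":{"increments":{"type":"array"},"gripper":{"type":"number"},"grip_force":{"type":"number"}},"required":["increments"]}

```bash
ls; mkdir -p pics; python3 - <<'E'
from bench import robot
import cv2
for n in ["scene","side","wrist"]:
    cv2.imwrite(f"pics/{n}0.png",robot.camera(n)[:,:,::-1])
    c=robot.calibration(n);print(n,c)
o=robot.get_obs();print(o); print(robot.grip_point_offset)
E
```

```text
pics
scene {'fx': 450.03384059478014, 'fy': 450.03384059478014, 'cx': 316.0830506464354, 'cy': 203.87492719785243, 'extrinsics': array([[-0.82491105, -0.5652299 ,  0.00607625,  0.52762619],
       [ 0.25476345, -0.3621696 ,  0.89662075, -0.18812007],
       [-0.50459622,  0.74118037,  0.44275762, -0.77272428],
       [ 0.        ,  0.        ,  0.        ,  1.        ]])}
side {'fx': 500.5977845258465, 'fy': 500.5977845258465, 'cx': 316.76894812422, 'cy': 201.08952769126063, 'extrinsics': array([[ 0.95890728, -0.28311804, -0.01846608, -0.54267663],
       [ 0.20470752,  0.64533218,  0.73596277, -0.20900462],
       [-0.19644758, -0.70950021,  0.67677012, -1.1115694 ],
       [ 0.        ,  0.        ,  0.        ,  1.        ]])}
wrist {'fx': 289.6249324958231, 'fy': 289.6249324958231, 'cx': 319.5000120678742, 'cy': 201.8452425392632, 'hand_eye': array([[ 1.09047728e-04,  3.26121953e-01, -9.45327700e-01,
        -1.41633566e-01],
       [ 9.99999948e-01, -3.21742130e-04,  4.35885912e-06,
         4.98869306e-04],
       [-3.02730228e-04, -9.45327651e-01, -3.26121972e-01,
        -8.52709009e-02],
       [ 0.00000000e+00,  0.00000000e+00,  0.00000000e+00,
         1.00000000e+00]])}
{'t': 0.15, 'joint_positions': array([-1.33679989e+00,  1.16355826e-01,  1.44211111e+00,  1.00430421e-05,
        1.58402262e+00, -3.77932760e-02]), 'dq': array([ 0.0013674 , -0.00156868, -0.00110427,  0.00011001,  0.00190212,
        0.00035718]), 'tau': array([-1.59886781e-05, -7.32506275e+01, -6.32848263e+01, -5.83512519e-05,
        5.02159863e-03, -4.65845415e-05]), 'ee_pos': array([ 0.18117075, -0.65007338,  0.23074568]), 'eef_rot': array([ 2.0763764 ,  0.28486643, -2.07653956]), 'ft_force': array([ 0.02712858, -0.17116276,  0.24861772]), 'wrist_torque': array([-0.01822198, -0.03416966, -0.00092776]), 'finger_gap': 0.08534626379380156}
0.0187
```

View pics/scene0.png

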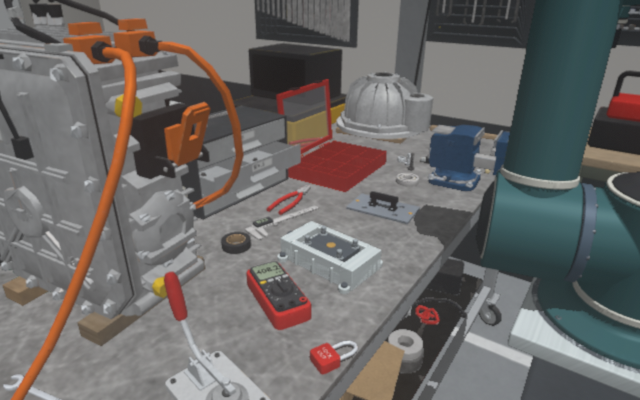

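View pics/side0.png

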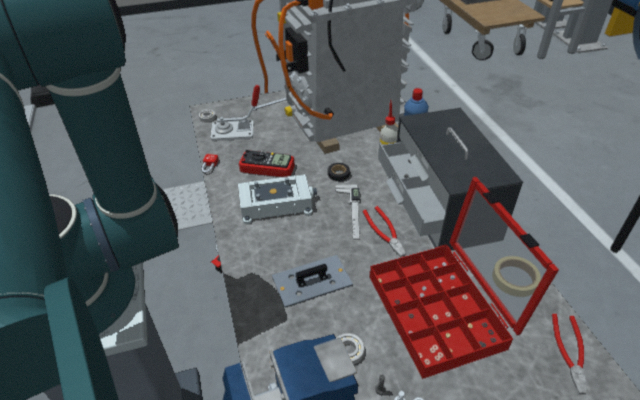

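View pics/wrist0.png

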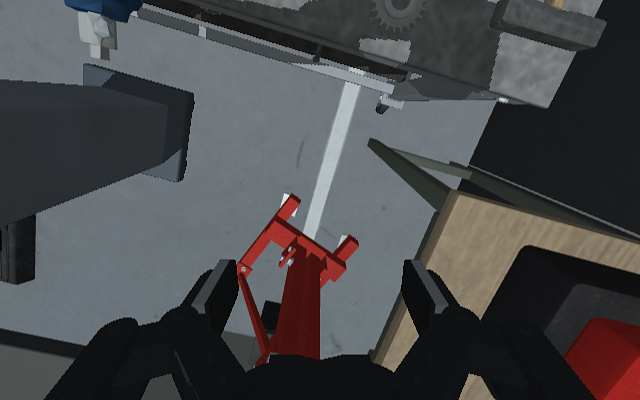

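The scene view shows the cover at about (385,203), the housing at (330,250) and the meter at (278,293). The side view shows the cover at (313,277) and the housing at (275,195). I'll enlarge these areas.

```bash
python3 - <<'E'
import cv2
s=cv2.imread("pics/scene0.png");d=cv2.imread("pics/side0.png")
cv2.imwrite("pics/sc_h.png",cv2.resize(s[210:310,260:400],None,fx=5.5,fy=5.5,interpolation=cv2.INTER_CUBIC))
cv2.imwrite("pics/sc_c.png",cv2.resize(s[180:230,335:430],None,fx=8,fy=8,interpolation=cv2.INTER_CUBIC))
cv2.imwrite("pics/si_h.png",cv2.resize(d[140:240,220:360],None,fx=5.5,fy=5.5,interpolation=cv2.INTER_CUBIC))
cv2.imwrite("pics/si_c.png",cv2.resize(d[245:315,260:365],None,fx=7.5,fy=7.5,interpolation=cv2.INTER_CUBIC))
E
```

```text
(no output)
```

View pics/sc_h.png

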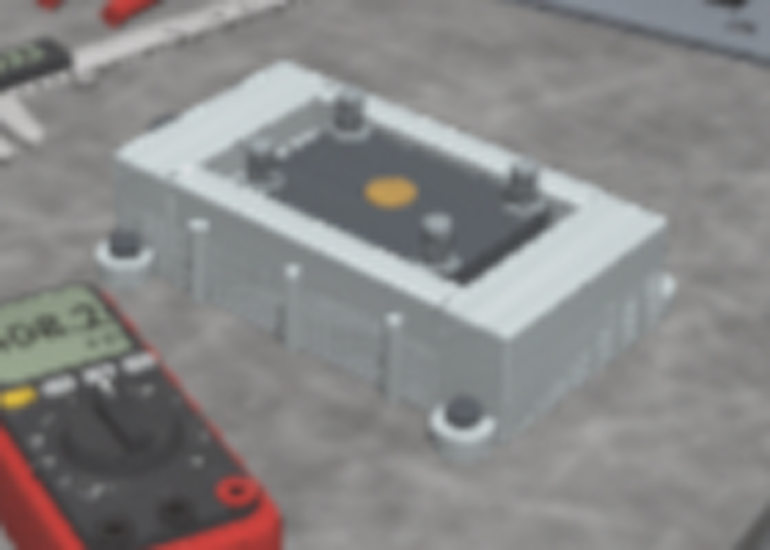

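View pics/sc_c.png

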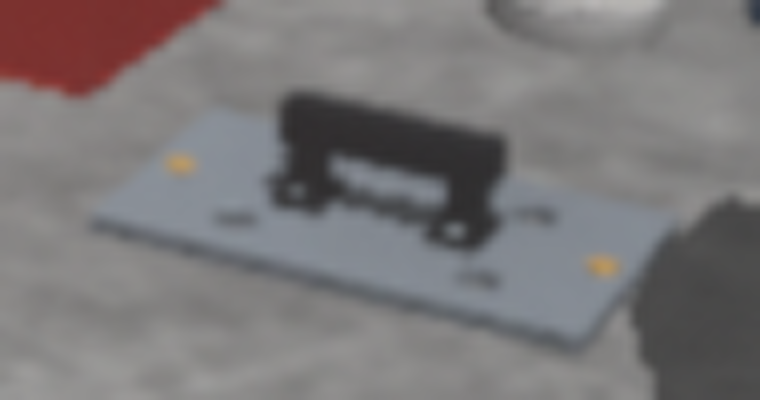

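View pics/si_h.png

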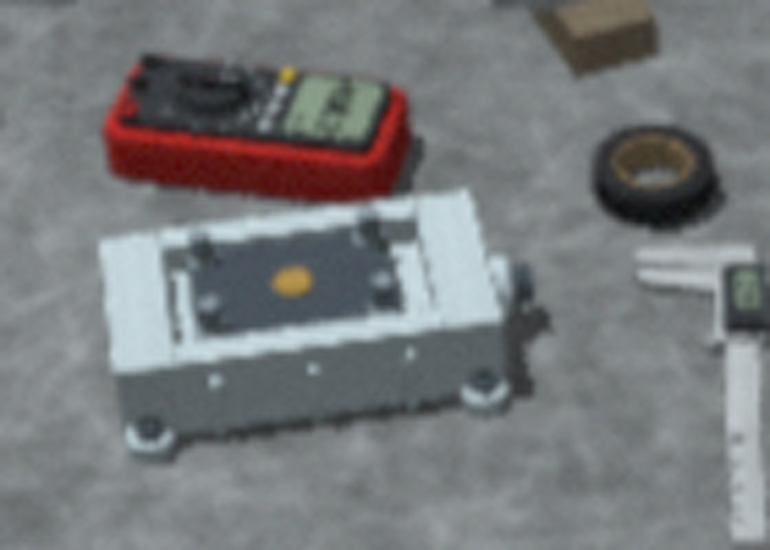

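View pics/si_c.png

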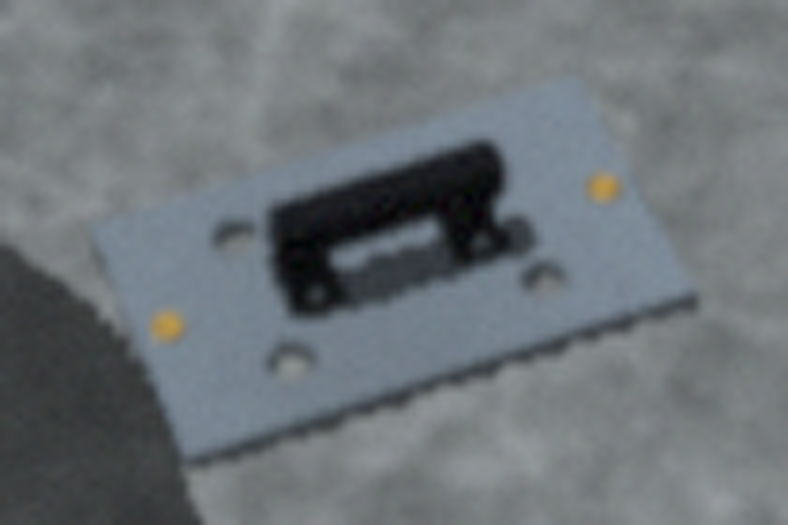

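```bash
cat > h.py <<'E'
import numpy as np, cv2
from scipy.optimize import least_squares
from scipy.spatial.transform import Rotation as R
from bench import robot
def ext(n):
    c=robot.calibration(n); return c,c["extrinsics"]
def proj(n,P,E=None):
    c=robot.calibration(n)
    if E is None:E=c["extrinsics"]
    q=np.c_[P,np.ones(len(P))]@E.T
    return np.c_[c["cx"]+c["fx"]*q[:,0]/-q[:,2], c["cy"]+c["fy"]*(-q[:,1])/-q[:,2]]
def wristE():
    o=robot.get_obs();T=np.eye(4);T[:3,:3]=R.from_rotvec(o["eef_rot"]).as_matrix();T[:3,3]=o["ee_pos"]
    return np.linalg.inv(T@robot.calibration("wrist")["hand_eye"])
def cr(p,s,off): return (np.array(p)+.5)/s-.5+np.array(off)
def world(p,L): 
    x,y,t=p; c,s=np.cos(t),np.sin(t); L=np.asarray(L,float)
    return np.c_[x+c*L[:,0]-s*L[:,1],y+s*L[:,0]+c*L[:,1],L[:,2]]
def fit(p0,obs): # obs list of (name,local,pix,E)
    f=lambda p:np.concatenate([(proj(n,world(p,L),E)-px).ravel() for n,L,px,E in obs])
    r=least_squares(f,p0); return r.x,r.fun.reshape(-1,2)
E
python3 - <<'E'
from h import *
sg=np.array([[1,1],[1,-1],[-1,-1],[-1,1]])
H=np.c_[sg*[.09,.048],np.full(4,.045)]; C=np.c_[sg*[.08,.046],np.full(4,.006)]; S=np.c_[sg*[.04,.025],np.full(4,.059)]
hs=cr([(118,155),(287,62),(665,220),(505,335)],5.5,(260,210)); hd=cr([(470,192),(500,320),(118,370),(100,240)],5.5,(220,140))
cs=cr([(90,220),(215,105),(680,215),(580,346)],8,(335,180)); cd=cr([(575,75),(695,298),(190,462),(95,225)],7.5,(260,245))
ss=cr([(263,148),(349,97),(524,170),(438,222)],5.5,(260,210)); sd=cr([(370,222),(385,275),(207,300),(203,240)],5.5,(220,140))
for nm,L,a,b in [("H",H,hs,hd),("C",C,cs,cd),("S",S,ss,sd)]:
    for lab,o in [("both",[("scene",L,a,None),("side",L,b,None)]),("sc",[("scene",L,a,None)]),("si",[("side",L,b,None)])]:
        p,r=fit([.5,0,0],o);print(nm,lab,p.round(4),np.abs(r).max().round(2))
    print(r.round(1).tolist())
E
```

```text
H both [ 0.4988  0.1583 -0.1122] 1.23
H sc [ 0.4995  0.1577 -0.1148] 1.0
H si [ 0.498   0.1582 -0.1072] 0.92
[[0.2, -0.4], [0.9, -0.0], [-0.9, 0.6], [-0.1, -0.4]]
C both [ 0.5195 -0.1193  0.0812] 0.68
C sc [ 0.5199 -0.1188  0.0789] 0.56
C si [ 0.5191 -0.1197  0.0822] 0.57
[[0.5, 0.2], [0.5, -0.5], [-0.4, -0.1], [-0.6, 0.3]]
S both [ 0.4958  0.1588 -0.1079] 2.01
S sc [ 0.4954  0.1601 -0.1017] 0.66
S si [ 0.4955  0.1568 -0.1184] 1.44
[[0.0, -1.4], [-0.2, 1.4], [0.5, 0.8], [-0.3, -0.9]]
```

```bash
cat >> h.py <<'E'
def Rdown(yaw): # tool x down; tool y along (-sin yaw, cos yaw) * sign chosen
    x=np.array([0,0,-1.]); y=np.array([-np.sin(yaw),np.cos(yaw),0]); return np.c_[x,y,np.cross(x,y)]
def delta(pos,yaw,flip=None):
    o=robot.get_obs(); M=R.from_rotvec(o["eef_rot"]).as_matrix()
    best=min([Rdown(yaw),Rdown(yaw+np.pi)],key=lambda Q:R.from_matrix(M.T@Q).magnitude())
    if flip: best=[Rdown(yaw),Rdown(yaw+np.pi)][flip-1]
    d=M.T@(np.array(pos)-o["ee_pos"])*1000; rv=R.from_matrix(M.T@best).as_rotvec()
    print("t",o["t"].__round__(2),"ee",o["ee_pos"].round(4),"dxyz",d.round(1),"rot",rv.round(4),"F",o["ft_force"].round(1),"gap",round(o["finger_gap"],4),"q",o["joint_positions"].round(2))
E
python3 - <<'E'
from h import *
o=robot.get_obs();print(R.from_rotvec(o["eef_rot"]).as_matrix().round(3))
delta([.52,-.12,.25],.0812,1);delta([.52,-.12,.25],.0812,2)
E
```

```text
[[-0.     0.268 -0.963]
 [ 0.001 -0.963 -0.268]
 [-1.    -0.001 -0.   ]]
t 0.15 ee [ 0.1812 -0.6501  0.2307] dxyz [ -18.9 -419.7 -468.7] rot [-2.951e+00 -1.300e-03  1.000e-04] F [ 0.  -0.2  0.2] gap 0.0853 q [-1.34  0.12  1.44  0.    1.58 -0.04]
t 0.15 ee [ 0.1812 -0.6501  0.2307] dxyz [ -18.9 -419.7 -468.7] rot [0.1906 0.     0.0009] F [ 0.  -0.2  0.2] gap 0.0853 q [-1.34  0.12  1.44  0.    1.58 -0.04]
```

>>> {"name": "play_rows", "arguments": {
  "increments": [
    {"xyz":[-6,-21,-23.4],"rot":[0,0,0]},
    {"xyz":[-6,-21,-23.4],"rot":[0,0,0]},
    {"xyz":[-6,-21,-23.4],"rot":[0,0,0]},
    {"xyz":[-6,-21,-23.4],"rot":[0,0,0]},
    {"xyz":[-6,-21,-23.4],"rot":[0,0,0]},
    {"xyz":[-6,-21,-23.4],"rot":[0,0,0]},
    {"xyz":[0,-21,-23.4],"rot":[0,0,0]},
    {"xyz":[0,-21,-23.4],"rot":[0,0,0]},
    {"xyz":[0,-21,-23.4],"rot":[0,0,0]},
    {"xyz":[0,-21,-23.4],"rot":[0,0,0]},
    {"xyz":[0,-21,-23.4],"rot":[0,0,0]},
    {"xyz":[0,-21,-23.4],"rot":[0,0,0]},
    {"xyz":[0,-21,-23.4],"rot":[0,0,0]},
    {"xyz":[0,-21,-23.4],"rot":[0,0,0]},
    {"xyz":[0,-21,-23.4],"rot":[0,0,0]},
    {"xyz":[0,-21,-23.4],"rot":[0,0,0]},
    {"xyz":[0,-21,-23.4],"rot":[0,0,0]},
    {"xyz":[0,-21,-23.4],"rot":[0,0,0]},
    {"xyz":[0,-21,-23.4],"rot":[0.095,0,0]},
    {"xyz":[0,-21,-23.4],"rot":[0.095,0,0]}
  ],
  "gripper": 1
}}

```text
t: 1.82
ee_pos: [0.5221, -0.1201, 0.2674]
eef_rot: [2.182, 0.085, -2.182]
ft_force: [0.2, -0.6, 0.7]
finger_gap: 0.0855
```

>>> {"name": "play_rows", "arguments": {
  "increments": [
    {"xyz":[0,0,0],"rot":[0,0,0]},
    {"xyz":[0,0,0],"rot":[0,0,0]},
    {"xyz":[0,0,0],"rot":[0,0,0]}
  ]
}}

```text
t: 2.07
ee_pos: [0.5215, -0.1219, 0.2671]
eef_rot: [2.178, 0.091, -2.179]
ft_force: [-0.4, -1.0, -0.0]
finger_gap: 0.0856
```

```bash
python3 - <<'E'
from h import *
delta([.5195,-.1193,.27],.0812,2)
np.save("E1.npy",wristE())
im=robot.camera("wrist");cv2.imwrite("pics/w1.png",im[:,:,::-1])
S=np.array([[1,1],[1,-1],[-1,-1],[-1,1]]);print(proj("wrist",world([.5195,-.1193,.0812],np.c_[S*[.08,.046],np.full(4,.006)]),np.load("E1.npy")))
E
```

```text
t 2.07 ee [ 0.5215 -0.1219  0.2671] dxyz [-2.9 -2.8  1.7] rot [ 0.0026  0.0005 -0.    ] F [-0.4 -1.  -0. ] gap 0.0856 q [-0.28 -0.2   1.69 -0.    1.65  1.21]
[[282.56437129 107.37054961]
 [352.14719795 107.57974426]
 [347.92256109 219.52944711]
 [286.69644885 219.36422932]]
```

View pics/w1.png

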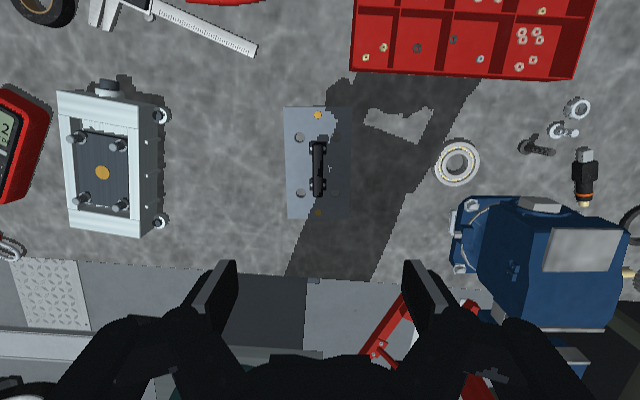

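The wrist view shows the cover at (318,162) and the housing at (115,160), matching the prediction. I'll enlarge both to refine.

```bash
python3 - <<'E'
import cv2
s=cv2.imread("pics/w1.png")
cv2.imwrite("pics/w1h.png",cv2.resize(s[75:245,45:180],None,fx=3.5,fy=3.5,interpolation=cv2.INTER_CUBIC))
c=cv2.resize(s[95:230,270:365],None,fx=4.4,fy=4.4,interpolation=cv2.INTER_CUBIC)
cv2.imwrite("pics/w1c.png",cv2.convertScaleAbs(c,alpha=1.6))
E
```

```text
(no output)
```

View pics/w1h.png

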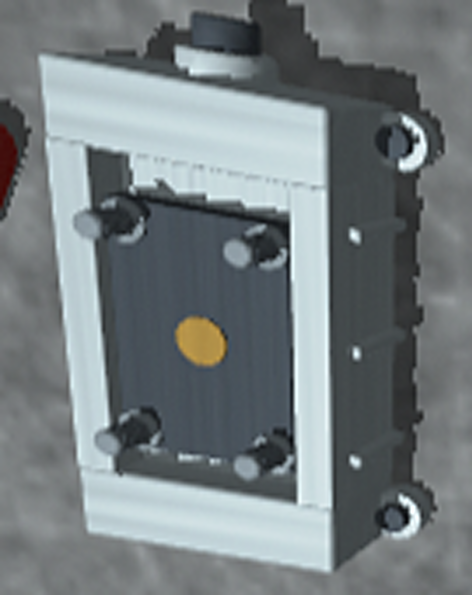

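View pics/w1c.png

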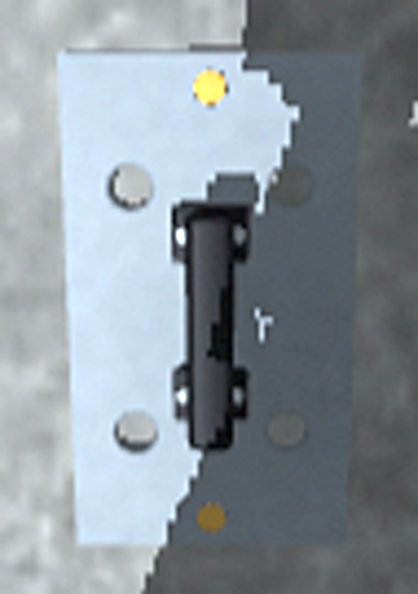

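```bash
python3 - <<'E'
from h import *
E=np.load("E1.npy")
sg=np.array([[1,1],[1,-1],[-1,-1],[-1,1]])
H=np.c_[sg*[.09,.048],np.full(4,.045)]; C=np.c_[sg*[.08,.046],np.full(4,.006)]; S=np.c_[sg*[.04,.025],np.full(4,.059)]
for nm,L,p,s,off in [("H",H,[(40,55),(328,108),(332,571),(87,532)],3.5,(45,75)),("C",C,[(58,52),(363,52),(348,545),(77,545)],4.4,(270,95)),("S",S,[(88,222),(236,252),(250,465),(110,440)],3.5,(45,75))]:
    x,r=fit([.5,0,0],[("wrist",L,cr(p,s,off),E)]);print(nm,x.round(4),r.round(1).tolist())
delta([.5195,-.120,.0145],.081,2)
E
```

```text
H [ 0.5001  0.1563 -0.1061] [[-0.8, -1.3], [0.6, -0.1], [0.9, 1.5], [-0.6, 0.7]]
C [ 0.5209 -0.1197  0.0855] [[-0.1, -0.0], [0.2, -0.1], [-0.2, 0.1], [0.1, 0.1]]
S [ 0.4986  0.1562 -0.0965] [[-0.2, 0.2], [0.7, -0.8], [-0.2, 0.1], [-0.3, 0.6]]
t 2.12 ee [ 0.5213 -0.1223  0.2672] dxyz [252.7  -2.5   1.5] rot [ 0.0018  0.0003 -0.0001] F [0.3 0.3 0.2] gap 0.0855 q [-0.28 -0.2   1.69 -0.    1.65  1.21]
```

>>> {"name": "play_rows", "arguments": {
  "increments": [
    {"xyz":[15,-2.4,1],"rot":[0.003,0,0]},
    {"xyz":[25,0,0],"rot":[0,0,0]},
    {"xyz":[25,0,0],"rot":[0,0,0]},
    {"xyz":[25,0,0],"rot":[0,0,0]},
    {"xyz":[25,0,0],"rot":[0,0,0]},
    {"xyz":[25,0,0],"rot":[0,0,0]},
    {"xyz":[25,0,0],"rot":[0,0,0]},
    {"xyz":[25,0,0],"rot":[0,0,0]},
    {"xyz":[20,0,0],"rot":[0,0,0]},
    {"xyz":[12,0,0],"rot":[0,0,0]},
    {"xyz":[10,0,0],"rot":[0,0,0]},
    {"xyz":[8,0,0],"rot":[0,0,0]},
    {"xyz":[6,0,0],"rot":[0,0,0]},
    {"xyz":[4,0,0],"rot":[0,0,0]},
    {"xyz":[0,0,0],"rot":[0,0,0]},
    {"xyz":[0,0,0],"rot":[0,0,0]}
  ]
}}

```text
t: 3.45
ee_pos: [0.5208, -0.1195, 0.0178]
eef_rot: [2.182, 0.086, -2.181]
ft_force: [1.0, 0.3, 1.0]
finger_gap: 0.0856
```

```bash
python3 - <<'E'
from h import *
delta([.5202,-.1197,.0145],.083,2)
im=robot.camera("wrist");cv2.imwrite("pics/w2.png",im[:,:,::-1])
E
```

```text
t 3.45 ee [ 0.5208 -0.1195  0.0178] dxyz [3.3 0.2 0.6] rot [-0.0041 -0.0005 -0.0002] F [1.  0.3 1. ] gap 0.0856 q [-0.27 -0.05  1.97  0.    1.22  1.22]
```

View pics/w2.png

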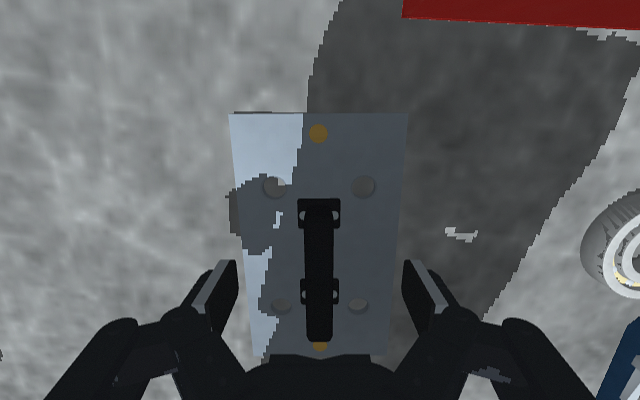

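>>> {"name": "play_rows", "arguments": {
  "increments": [
    {"xyz":[2.5,0,0.5],"rot":[-0.002,0,0]},
    {"xyz":[0,0,0],"rot":[0,0,0]}
  ]
}}

```text
t: 3.67
ee_pos: [0.52, -0.1195, 0.0148]
eef_rot: [2.18, 0.088, -2.18]
ft_force: [-0.3, 0.3, -1.3]
finger_gap: 0.0854
```

>>> {"name": "play_rows", "arguments": {
  "increments": [
    {"xyz":[0,0,0],"rot":[0,0,0]},
    {"xyz":[0,0,0],"rot":[0,0,0]},
    {"xyz":[0,0,0],"rot":[0,0,0]},
    {"xyz":[0,0,0],"rot":[0,0,0]},
    {"xyz":[0,0,0],"rot":[0,0,0]},
    {"xyz":[0,0,0],"rot":[0,0,0]},
    {"xyz":[0,0,0],"rot":[0,0,0]},
    {"xyz":[0,0,0],"rot":[0,0,0]},
    {"xyz":[0,0,0],"rot":[0,0,0]},
    {"xyz":[0,0,0],"rot":[0,0,0]}
  ],
  "gripper": 0,
  "grip_force": 70
}}

```text
t: 4.5
ee_pos: [0.5202, -0.1195, 0.015]
eef_rot: [2.18, 0.088, -2.18]
ft_force: [-0.3, -0.1, 5.0]
finger_gap: 0.0124
```

```bash
python3 - <<'E'
from h import *
delta([.5202,-.1197,.0145],.083,2)
print(robot.get_obs()["wrist_torque"])
E
```

```text
t 4.5 ee [ 0.5202 -0.1195  0.015 ] dxyz [ 0.5  0.2 -0. ] rot [-0.0022 -0.0003 -0.0001] F [-0.3 -0.1  5. ] gap 0.0124 q [-0.27 -0.04  1.97  0.    1.22  1.22]
[0.13721887 0.19046063 0.0229065 ]
```

```bash
python3 - <<'E'
from h import *
delta([.4835,.008,.19],-.106,2)
E
```

```text
t 4.5 ee [ 0.5202 -0.1195  0.015 ] dxyz [-175.  -130.    26.2] rot [ 0.1868 -0.0003 -0.    ] F [-0.3 -0.1  5. ] gap 0.0124 q [-0.27 -0.04  1.97  0.    1.22  1.22]
```

>>> {"name": "play_rows", "arguments": {
  "increments": [
    {"xyz":[-3,0,0],"rot":[0,0,0]},
    {"xyz":[-7,0,0],"rot":[0,0,0]},
    {"xyz":[-15,0,0],"rot":[0,0,0]},
    {"xyz":[-20,0,0],"rot":[0,0,0]},
    {"xyz":[-20,0,0],"rot":[0,0,0]},
    {"xyz":[-20,0,0],"rot":[0,0,0]},
    {"xyz":[-20,-13,2.6],"rot":[0,0,0]},
    {"xyz":[-20,-13,2.6],"rot":[0,0,0]},
    {"xyz":[-20,-13,2.6],"rot":[0,0,0]},
    {"xyz":[-15,-13,2.6],"rot":[0,0,0]},
    {"xyz":[-10,-13,2.6],"rot":[0,0,0]},
    {"xyz":[-5,-13,2.6],"rot":[0,0,0]},
    {"xyz":[0,-13,2.6],"rot":[0,0,0]},
    {"xyz":[0,-13,2.6],"rot":[0.03,0,0]},
    {"xyz":[0,-13,2.6],"rot":[0.05,0,0]},
    {"xyz":[0,-13,2.6],"rot":[0.06,0,0]},
    {"xyz":[0,0,0],"rot":[0.047,0,0]},
    {"xyz":[0,0,0],"rot":[0,0,0]},
    {"xyz":[0,0,0],"rot":[0,0,0]},
    {"xyz":[0,0,0],"rot":[0,0,0]}
  ]
}}

```text
t: 6.17
ee_pos: [0.4848, 0.0084, 0.1892]
eef_rot: [-2.167, 0.114, 2.169]
ft_force: [0.6, 0.8, -3.1]
finger_gap: 0.0127
```

```bash
python3 - <<'E'
from h import *
delta([.4835,.008,.19],-.106,2); print(robot.get_obs()["wrist_torque"])
np.save("E3.npy",wristE())
im=robot.camera("wrist");cv2.imwrite("pics/w3.png",im[:,:,::-1])
cv2.imwrite("pics/w3h.png",cv2.resize(im[90:270,90:270,::-1],None,fx=3.3,fy=3.3,interpolation=cv2.INTER_CUBIC))
o=robot.get_obs();np.savez("o3.npz",p=o["ee_pos"],r=o["eef_rot"])
E
```

```text
t 6.17 ee [0.4848 0.0084 0.1892] dxyz [-0.8  0.5  1.3] rot [ 0.0014  0.0009 -0.0001] F [ 0.6  0.8 -3.1] gap 0.0127 q [-0.04 -0.29  1.89 -0.    1.54  1.64]
[ 0.03973094 -0.02406495  0.03002899]
```

View pics/w3.png

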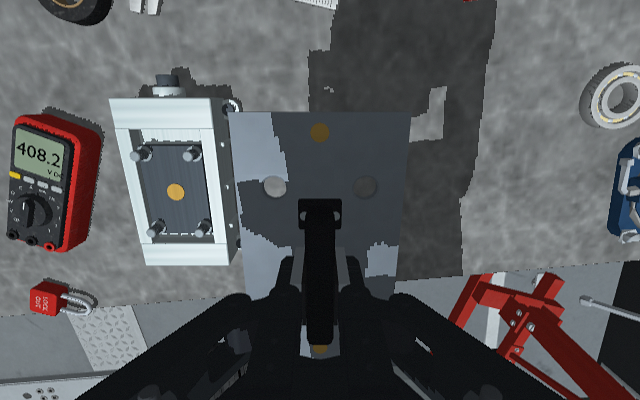

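View pics/w3h.png

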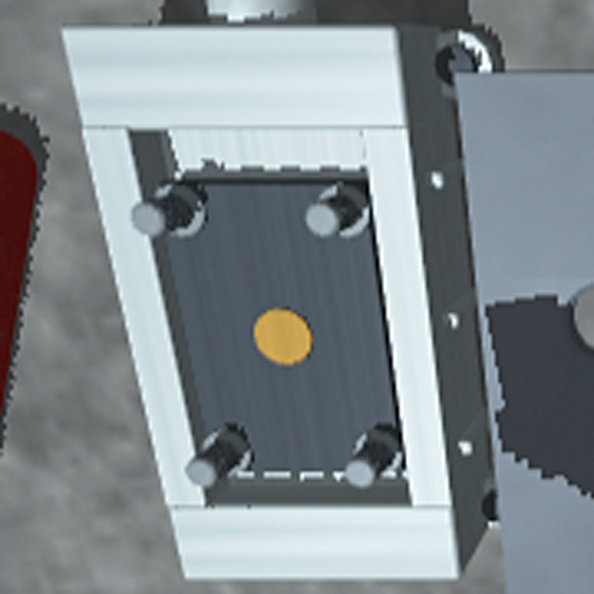

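```bash
python3 - <<'E'
import cv2
s=cv2.imread("pics/w3.png")
cv2.imwrite("pics/w3c.png",cv2.convertScaleAbs(cv2.resize(s[100:210,220:425],None,fx=3.9,fy=3.9,interpolation=cv2.INTER_CUBIC),alpha=1.4))
E
```

```text
(no output)
```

View pics/w3c.png

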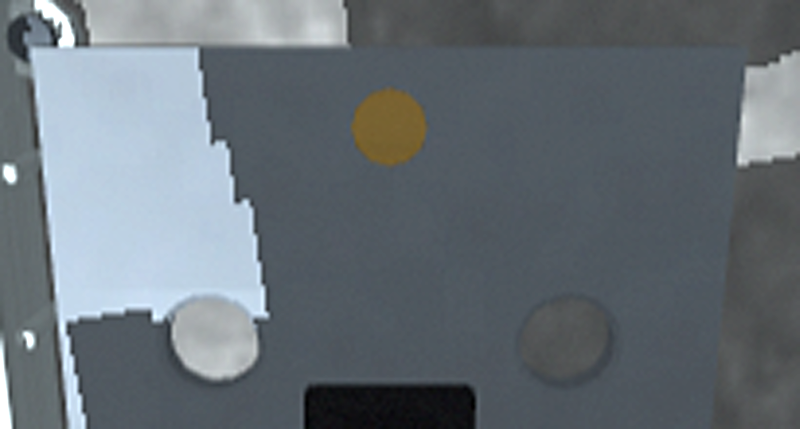

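```bash
python3 - <<'E'
from h import *
E=np.load("E3.npy");o=np.load("o3.npz")
sg=np.array([[1,1],[1,-1],[-1,-1],[-1,1]])
H=np.c_[sg*[.09,.048],np.full(4,.045)]; S=np.c_[sg*[.04,.025],np.full(4,.059)]
z=o["p"][2]-.009
C=np.array([[.08,.046,z],[.08,-.046,z],[.04,.025,z],[.04,-.025,z]])
res={}
for nm,L,p,s,off in [("H",H,[(63,28),(398,27),(460,578),(185,578)],3.3,(90,90)),("S",S,[(150,217),(323,217),(361,472),(203,472)],3.3,(90,90)),("C",C,[(33,47),(745,47),(212,338),(566,338)],3.9,(220,100))]:
    x,r=fit([.5,0,-.1],[("wrist",L,cr(p,s,off),E)]);print(nm,x.round(4),r.round(1).tolist());res[nm]=x
M=R.from_rotvec(o["r"]).as_matrix();yaw=np.arctan2(M[0,1],-M[1,1]);print("tcp",o["p"],"yaw",yaw)
h=res["H"]
for k in "SH":
  d=res[k][:2]-h[:2];c,s=np.cos(h[2]),np.sin(h[2]);print(k,"rel H",(c*d[0]+s*d[1])*1e3,(-s*d[0]+c*d[1])*1e3)
E
```

```text
H [ 0.4998  0.1565 -0.1074] [[-1.2, -1.2], [0.8, -0.6], [1.0, 1.6], [-0.6, 1.4]]
S [ 0.4981  0.1566 -0.1043] [[-0.4, -0.0], [0.3, -0.0], [0.3, 0.1], [-0.3, 0.1]]
C [ 0.4862  0.0082 -0.1043] [[-1.6, -1.2], [1.6, -1.2], [-0.9, 1.7], [0.9, 1.7]]
tcp [0.48491106 0.0082816  0.18932828] yaw -0.10511254927905121
S rel H -1.7549038178264926 -0.08626502783354698
H rel H 0.0 0.0
```

```bash
python3 - <<'E'
from h import *
E=np.load("E3.npy");o=np.load("o3.npz")
sg=np.array([[1,1],[1,-1],[-1,-1],[-1,1]])
H=np.c_[sg*[.09,.048],np.full(4,.045)]; S=np.c_[sg*[.04,.025],np.full(4,.059)]
z=o["p"][2]-.009
C=np.array([[.08,.046,z],[.08,-.046,z],[.04,.025,z],[.04,-.025,z]])
PH=cr([(63,28),(398,27),(460,578),(185,578)],3.3,(90,90));PS=cr([(150,217),(323,217),(361,472),(203,472)],3.3,(90,90));PC=cr([(33,47),(745,47),(212,338),(566,338)],3.9,(220,100))
M=R.from_rotvec(o["r"]).as_matrix();yaw=np.arctan2(M[0,1],-M[1,1])
ux=np.array([np.cos(yaw),np.sin(yaw)])
def f(p,full=False):
    E2=E.copy();E2[:3,3]+=p[:3]
    cp=np.r_[o["p"][:2]+ux*p[3],yaw]
    r=np.concatenate([(proj("wrist",world(p[4:7],S),E2)-PS).ravel(),(proj("wrist",world(cp,C),E2)-PC).ravel(),.5*(proj("wrist",world(p[7:10],H),E2)-PH).ravel(),p[:3]/.002*.5,[p[3]/.001*.5]])
    return r
for _ in [0]:
    r=least_squares(f,np.r_[np.zeros(4),.5,.157,-.1,.5,.157,-.1],x_scale=1e-2);print(r.x.round(4));print(r.fun.round(1).tolist())
delta([.498,.158,.14],-.107,2)
E
```

```text
[-1.000e-04  1.700e-03 -2.700e-03  2.000e-04  4.966e-01  1.583e-01
 -1.035e-01  4.987e-01  1.581e-01 -1.065e-01]
[-0.0, 0.4, 0.1, 0.3, 0.0, -0.4, -0.1, -0.4, 0.4, -0.7, -0.4, -0.6, 0.0, 0.7, -0.1, 0.8, -0.3, -0.3, 0.1, 0.0, 0.3, 0.3, -0.1, 0.2, -0.0, 0.4, -0.7, 0.1]
t 6.22 ee [0.4849 0.0083 0.1893] dxyz [  49.3 -150.3    2.7] rot [ 0.0019  0.0007 -0.    ] F [-0.4 -0.  -3.5] gap 0.013 q [-0.04 -0.29  1.89 -0.    1.54  1.64]
```

```bash
python3 - <<'E'
from h import *
delta([.5026,.1577,.095],-.107,2)
E
```

```text
t 6.22 ee [0.4849 0.0083 0.1893] dxyz [  94.3 -150.5   -2. ] rot [ 0.0019  0.0007 -0.    ] F [-0.4 -0.  -3.5] gap 0.013 q [-0.04 -0.29  1.89 -0.    1.54  1.64]
```

>>> {"name": "play_rows", "arguments": {
  "increments": [
    {"xyz":[0,-5,-1],"rot":[0.002,0.0007,0]},
    {"xyz":[0,-15,-1],"rot":[0,0,0]},
    {"xyz":[0,-20,0],"rot":[0,0,0]},
    {"xyz":[0,-20,0],"rot":[0,0,0]},
    {"xyz":[0,-20,0],"rot":[0,0,0]},
    {"xyz":[0,-20,0],"rot":[0,0,0]},
    {"xyz":[5,-20,0],"rot":[0,0,0]},
    {"xyz":[8,-15,0],"rot":[0,0,0]},
    {"xyz":[12,-10.5,0],"rot":[0,0,0]},
    {"xyz":[15,-5,0],"rot":[0,0,0]},
    {"xyz":[15,0,0],"rot":[0,0,0]},
    {"xyz":[15,0,0],"rot":[0,0,0]},
    {"xyz":[12,0,0],"rot":[0,0,0]},
    {"xyz":[8,0,0],"rot":[0,0,0]},
    {"xyz":[4,0,0],"rot":[0,0,0]},
    {"xyz":[0,0,0],"rot":[0,0,0]},
    {"xyz":[0,0,0],"rot":[0,0,0]},
    {"xyz":[0,0,0],"rot":[0,0,0]}
  ]
}}

```text
t: 7.72
ee_pos: [0.5037, 0.1578, 0.0967]
eef_rot: [-2.168, 0.117, 2.164]
ft_force: [-0.6, -0.1, -2.8]
finger_gap: 0.0125
```

```bash
python3 - <<'E'
from h import *
delta([.5026,.1577,.074],-.107,2)
a=robot.camera("scene")[200:320,250:410,::-1];b=robot.camera("side")[120:250,200:360,::-1]
cv2.imwrite("pics/s4a.png",cv2.resize(a,None,fx=4.8,fy=4.8,interpolation=cv2.INTER_CUBIC))
cv2.imwrite("pics/s4b.png",cv2.resize(b,None,fx=4.6,fy=4.6,interpolation=cv2.INTER_CUBIC))
E
```

```text
t 7.72 ee [0.5037 0.1578 0.0967] dxyz [22.7  0.2  1.2] rot [-0.0013 -0.0018  0.0004] F [-0.6 -0.1 -2.8] gap 0.0125 q [ 0.26 -0.14  1.92 -0.    1.36  1.93]
```

View pics/s4a.png

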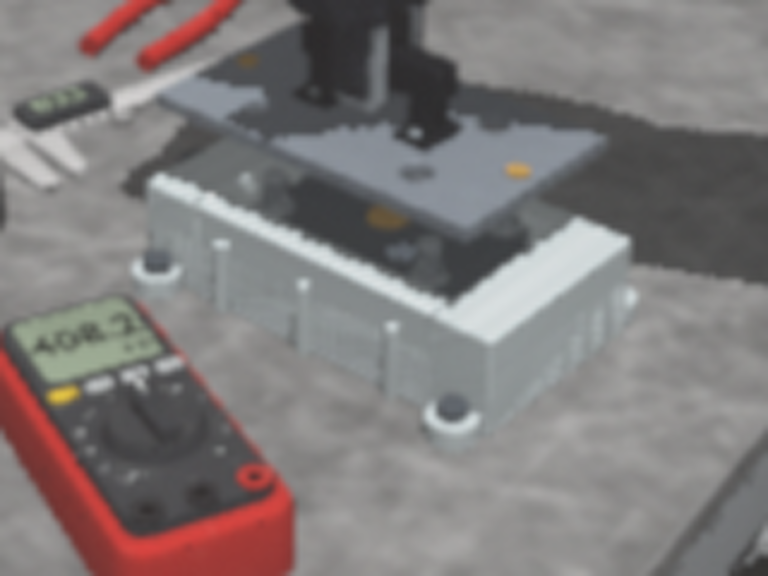

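View pics/s4b.png

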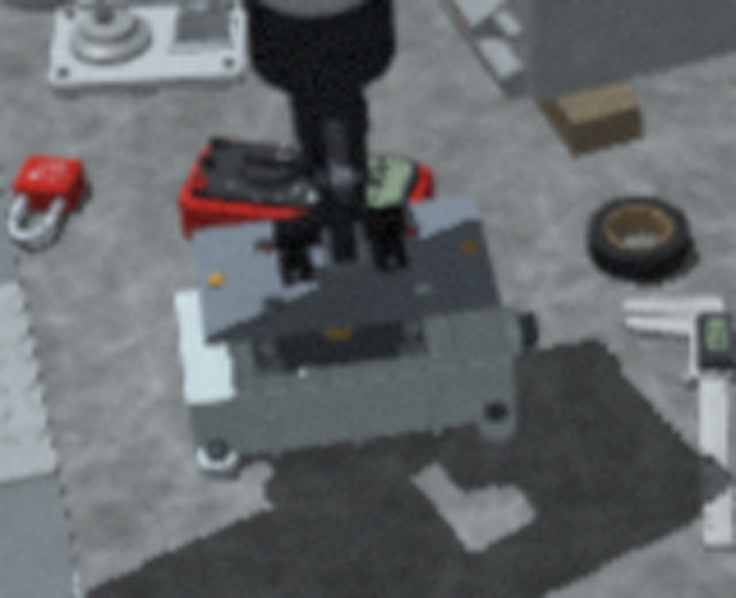

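The cover hangs level over the housing, set back toward +x, and clear of the meter. I'll go down to just above the stud ends.

>>> {"name": "play_rows", "arguments": {
  "increments": [
    {"xyz":[6,0.2,0.5],"rot":[-0.001,-0.0015,0]},
    {"xyz":[6,0,0],"rot":[0,0,0]},
    {"xyz":[4,0,0],"rot":[0,0,0]},
    {"xyz":[2,0,0],"rot":[0,0,0]},
    {"xyz":[0,0,0],"rot":[0,0,0]},
    {"xyz":[0,0,0],"rot":[0,0,0]},
    {"xyz":[0,0,0],"rot":[0,0,0]}
  ]
}}

```text
t: 8.4
ee_pos: [0.5029, 0.1577, 0.078]
eef_rot: [-2.166, 0.116, 2.167]
ft_force: [-0.3, 0.6, -3.2]
finger_gap: 0.0124
```

>>> {"name": "play_rows", "arguments": {
  "increments": [
    {"xyz":[1,0,0],"rot":[0,0,0]},
    {"xyz":[1,0,0],"rot":[0,0,0]},
    {"xyz":[0,0,0],"rot":[0,0,0]}
  ]
}}

```text
t: 8.65
ee_pos: [0.5028, 0.1576, 0.0757]
eef_rot: [-2.165, 0.116, 2.167]
ft_force: [0.8, -0.6, -3.6]
finger_gap: 0.0127
```

>>> {"name": "play_rows", "arguments": {
  "increments": [
    {"xyz":[0.5,0,0],"rot":[0,0,0]},
    {"xyz":[0.5,0,0],"rot":[0,0,0]},
    {"xyz":[0,0,0],"rot":[0,0,0]}
  ]
}}

```text
t: 8.9
ee_pos: [0.5028, 0.1576, 0.0747]
eef_rot: [-2.165, 0.116, 2.167]
ft_force: [0.6, 0.5, -3.8]
finger_gap: 0.0126
```

>>> {"name": "play_rows", "arguments": {
  "increments": [
    {"xyz":[0.5,0,0],"rot":[0,0,0]},
    {"xyz":[0,0,0],"rot":[0,0,0]}
  ]
}}

```text
t: 9.07
ee_pos: [0.5028, 0.1576, 0.0743]
eef_rot: [-2.165, 0.116, 2.167]
ft_force: [0.1, 0.4, -3.5]
finger_gap: 0.0131
```

>>> {"name": "play_rows", "arguments": {
  "increments": [
    {"xyz":[0.4,0,0],"rot":[0,0,0]},
    {"xyz":[0,0,0],"rot":[0,0,0]}
  ]
}}

```text
t: 9.23
ee_pos: [0.5028, 0.1576, 0.0741]
eef_rot: [-2.166, 0.116, 2.167]
ft_force: [0.0, 0.5, -2.5]
finger_gap: 0.0127
```

>>> {"name": "play_rows", "arguments": {
  "increments": [
    {"xyz":[0.3,0,0],"rot":[0,0,0]},
    {"xyz":[0,0,0],"rot":[0,0,0]}
  ]
}}

```text
t: 9.4
ee_pos: [0.5029, 0.1576, 0.074]
eef_rot: [-2.166, 0.116, 2.167]
ft_force: [-2.3, -0.7, 3.3]
finger_gap: 0.0131
```

Contact is felt at TCP z = 74 mm, with about 6.7 N on the studs. Next I slide toward the housing's −x.

>>> {"name": "play_rows", "arguments": {
  "increments": [
    {"xyz":[0,0,0.5],"rot":[0,0,0]},
    {"xyz":[0,0,0.5],"rot":[0,0,0]},
    {"xyz":[0,0,0.5],"rot":[0,0,0]}
  ]
}}

```text
t: 9.65
ee_pos: [0.5018, 0.1578, 0.074]
eef_rot: [-2.167, 0.116, 2.165]
ft_force: [3.6, 0.0, 2.2]
finger_gap: 0.0126
```

>>> {"name": "play_rows", "arguments": {
  "increments": [
    {"xyz":[0,0,0.5],"rot":[0,0,0]},
    {"xyz":[0,0,0.5],"rot":[0,0,0]}
  ]
}}

```text
t: 9.82
ee_pos: [0.5006, 0.158, 0.074]
eef_rot: [-2.166, 0.116, 2.166]
ft_force: [4.6, 0.1, 2.9]
finger_gap: 0.0125
```

>>> {"name": "play_rows", "arguments": {
  "increments": [
    {"xyz":[0,0,0.5],"rot":[0,0,0]},
    {"xyz":[0,0,0.5],"rot":[0,0,0]}
  ]
}}

```text
t: 9.98
ee_pos: [0.4996, 0.1581, 0.0739]
eef_rot: [-2.166, 0.116, 2.166]
ft_force: [4.7, -1.3, 3.6]
finger_gap: 0.0127
```

>>> {"name": "play_rows", "arguments": {
  "increments": [
    {"xyz":[0,0,0.5],"rot":[0,0,0]},
    {"xyz":[0,0,0.5],"rot":[0,0,0]}
  ]
}}

```text
t: 10.15
ee_pos: [0.4978, 0.1581, 0.0731]
eef_rot: [-2.164, 0.116, 2.169]
ft_force: [-1.0, -0.1, -3.5]
finger_gap: 0.0127
```

It dropped: z fell by 0.8 mm and the contact force vanished at x ≈ 0.498. I'll move 1 mm further to centre and lower a little to confirm.

>>> {"name": "play_rows", "arguments": {
  "increments": [
    {"xyz":[0,0,0.5],"rot":[0,0,0]},
    {"xyz":[0,0,0.5],"rot":[0,0,0]},
    {"xyz":[0,0,0],"rot":[0,0,0]}
  ]
}}

```text
t: 10.4
ee_pos: [0.4967, 0.1582, 0.073]
eef_rot: [-2.164, 0.116, 2.169]
ft_force: [-0.7, 0.3, -2.9]
finger_gap: 0.0127
```

>>> {"name": "play_rows", "arguments": {
  "increments": [
    {"xyz":[0.5,0,0],"rot":[0,0,0]},
    {"xyz":[0.5,0,0],"rot":[0,0,0]},
    {"xyz":[0,0,0],"rot":[0,0,0]}
  ]
}}

```text
t: 10.65
ee_pos: [0.4972, 0.1582, 0.0723]
eef_rot: [-2.165, 0.116, 2.168]
ft_force: [1.0, -0.2, -3.0]
finger_gap: 0.0129
```

>>> {"name": "play_rows", "arguments": {
  "increments": [
    {"xyz":[0.7,0,0],"rot":[0,0,0]},
    {"xyz":[0.7,0,0],"rot":[0,0,0]},
    {"xyz":[0.6,0,0],"rot":[0,0,0]},
    {"xyz":[0,0,0],"rot":[0,0,0]}
  ]
}}

```text
t: 10.98
ee_pos: [0.4972, 0.1582, 0.0704]
eef_rot: [-2.165, 0.116, 2.167]
ft_force: [-0.2, 1.1, -3.1]
finger_gap: 0.0124
```

```bash
python3 - <<'E'
from h import *
delta([.4966,.1583,.060],-.107,2); print(robot.get_obs()["wrist_torque"])
E
```

```text
t 10.98 ee [0.4972 0.1582 0.0704] dxyz [10.4 -0.   0.6] rot [-0.0002  0.001  -0.0001] F [-0.2  1.1 -3.1] gap 0.0124 q [ 0.26 -0.13  1.95  0.    1.32  1.94]
[ 0.0322003  -0.01086775 -0.02356199]
```

Free and aligned. I'll continue down to 3 mm above home, then creep.

>>> {"name": "play_rows", "arguments": {
  "increments": [
    {"xyz":[1,0,0.4],"rot":[0,0,0]},
    {"xyz":[1,0,0],"rot":[0,0,0]},
    {"xyz":[1,0,0],"rot":[0,0,0]},
    {"xyz":[0,0,0],"rot":[0,0,0]}
  ]
}}

```text
t: 11.32
ee_pos: [0.4968, 0.1582, 0.0673]
eef_rot: [-2.165, 0.116, 2.168]
ft_force: [-0.8, -0.1, -2.8]
finger_gap: 0.0125
```

>>> {"name": "play_rows", "arguments": {
  "increments": [
    {"xyz":[1,0,0],"rot":[0,0,0]},
    {"xyz":[1,0,0],"rot":[0,0,0]},
    {"xyz":[1,0,0],"rot":[0,0,0]},
    {"xyz":[1,0,0],"rot":[0,0,0]},
    {"xyz":[0,0,0],"rot":[0,0,0]}
  ]
}}

```text
t: 11.73
ee_pos: [0.4968, 0.1582, 0.0634]
eef_rot: [-2.165, 0.116, 2.167]
ft_force: [0.5, -0.1, -2.8]
finger_gap: 0.0125
```

>>> {"name": "play_rows", "arguments": {
  "increments": [
    {"xyz":[0.6,0,0],"rot":[0,0,0]},
    {"xyz":[0.6,0,0],"rot":[0,0,0]},
    {"xyz":[0.6,0,0],"rot":[0,0,0]},
    {"xyz":[0,0,0],"rot":[0,0,0]}
  ]
}}

```text
t: 12.07
ee_pos: [0.4969, 0.1583, 0.0617]
eef_rot: [-2.165, 0.116, 2.167]
ft_force: [0.1, -0.4, -4.0]
finger_gap: 0.0126
```

>>> {"name": "play_rows", "arguments": {
  "increments": [
    {"xyz":[0.4,0,0],"rot":[0,0,0]},
    {"xyz":[0.4,0,0],"rot":[0,0,0]},
    {"xyz":[0,0,0],"rot":[0,0,0]}
  ]
}}

```text
t: 12.32
ee_pos: [0.4969, 0.1583, 0.061]
eef_rot: [-2.165, 0.116, 2.167]
ft_force: [-0.2, -0.5, -3.4]
finger_gap: 0.0126
```

>>> {"name": "play_rows", "arguments": {
  "increments": [
    {"xyz":[0.4,0,0],"rot":[0,0,0]},
    {"xyz":[0.2,0,0],"rot":[0,0,0]},
    {"xyz":[0,0,0],"rot":[0,0,0]}
  ]
}}

```text
t: 12.57
ee_pos: [0.4969, 0.1582, 0.0604]
eef_rot: [-2.165, 0.116, 2.167]
ft_force: [-0.3, -0.1, -3.7]
finger_gap: 0.0124
```

>>> {"name": "play_rows", "arguments": {
  "increments": [
    {"xyz":[0.3,0,0],"rot":[0,0,0]},
    {"xyz":[0,0,0],"rot":[0,0,0]},
    {"xyz":[0,0,0],"rot":[0,0,0]}
  ]
}}

```text
t: 12.82
ee_pos: [0.4969, 0.1583, 0.0601]
eef_rot: [-2.165, 0.116, 2.167]
ft_force: [0.4, -0.1, -3.7]
finger_gap: 0.0129
```

>>> {"name": "play_rows", "arguments": {
  "increments": [
    {"xyz":[0.3,0,0],"rot":[0,0,0]},
    {"xyz":[0,0,0],"rot":[0,0,0]},
    {"xyz":[0,0,0],"rot":[0,0,0]}
  ]
}}

```text
t: 13.07
ee_pos: [0.4969, 0.1583, 0.06]
eef_rot: [-2.165, 0.116, 2.167]
ft_force: [-3.1, -0.4, 1.8]
finger_gap: 0.013
```

It is home at TCP z = 60 mm with about 5 N of contact force. Releasing now.

>>> {"name": "play_rows", "arguments": {
  "increments": [
    {"xyz":[0,0,0],"rot":[0,0,0]},
    {"xyz":[0,0,0],"rot":[0,0,0]},
    {"xyz":[0,0,0],"rot":[0,0,0]},
    {"xyz":[0,0,0],"rot":[0,0,0]},
    {"xyz":[0,0,0],"rot":[0,0,0]},
    {"xyz":[0,0,0],"rot":[0,0,0]},
    {"xyz":[0,0,0],"rot":[0,0,0]},
    {"xyz":[0,0,0],"rot":[0,0,0]}
  ],
  "gripper": 0.65
}}

```text
t: 13.73
ee_pos: [0.4969, 0.1583, 0.0598]
eef_rot: [-2.165, 0.116, 2.167]
ft_force: [0.2, -0.4, -0.9]
finger_gap: 0.0555
```

>>> {"name": "play_rows", "arguments": {
  "increments": [
    {"xyz":[-3,0,0],"rot":[0,0,0]},
    {"xyz":[-8,0,0],"rot":[0,0,0]},
    {"xyz":[-15,0,0],"rot":[0,0,0]},
    {"xyz":[-20,0,0],"rot":[0,0,0]},
    {"xyz":[-20,0,0],"rot":[0,0,0]},
    {"xyz":[-20,0,0],"rot":[0,0,0]},
    {"xyz":[-20,0,0],"rot":[0,0,0]},
    {"xyz":[-15,0,0],"rot":[0,0,0]},
    {"xyz":[-5,0,0],"rot":[0,0,0]},
    {"xyz":[0,0,0],"rot":[0,0,0]},
    {"xyz":[0,0,0],"rot":[0,0,0]},
    {"xyz":[0,0,0],"rot":[0,0,0]}
  ]
}}

```text
t: 14.73
ee_pos: [0.4966, 0.1582, 0.1847]
eef_rot: [-2.164, 0.117, 2.169]
ft_force: [0.0, 0.1, 0.6]
finger_gap: 0.0555
```

```bash
python3 - <<'E'
from h import *
o=robot.get_obs();print(o["t"],o["ee_pos"],o["ft_force"],o["finger_gap"])
a=robot.camera("scene")[200:320,250:410,::-1];b=robot.camera("side")[120:250,200:360,::-1];w=robot.camera("wrist")[:,:,::-1]
cv2.imwrite("pics/s5a.png",cv2.resize(a,None,fx=4.8,fy=4.8,interpolation=cv2.INTER_CUBIC))
cv2.imwrite("pics/s5b.png",cv2.resize(b,None,fx=4.6,fy=4.6,interpolation=cv2.INTER_CUBIC))
cv2.imwrite("pics/w5.png",w)
E
```

```text
14.7333 [0.49664077 0.15815208 0.18466892] [0.02388438 0.06775968 0.63852162] 0.055529845216525806
```

View pics/s5a.png

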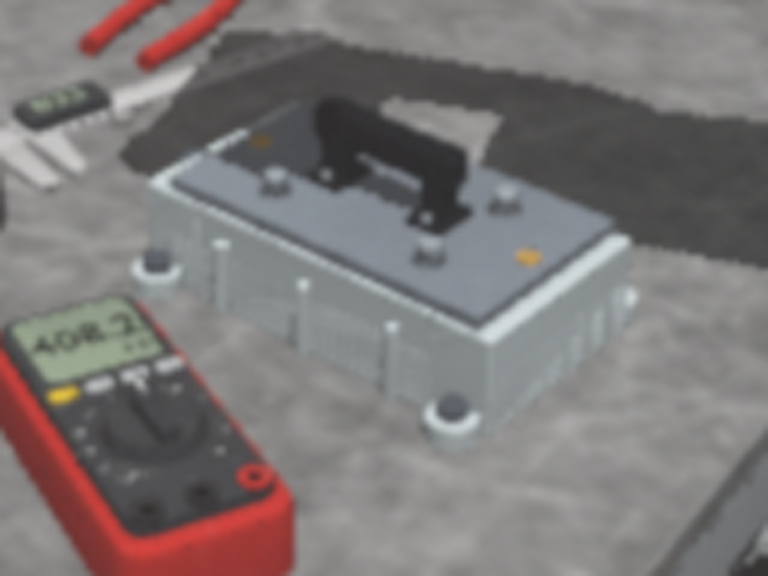

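View pics/s5b.png

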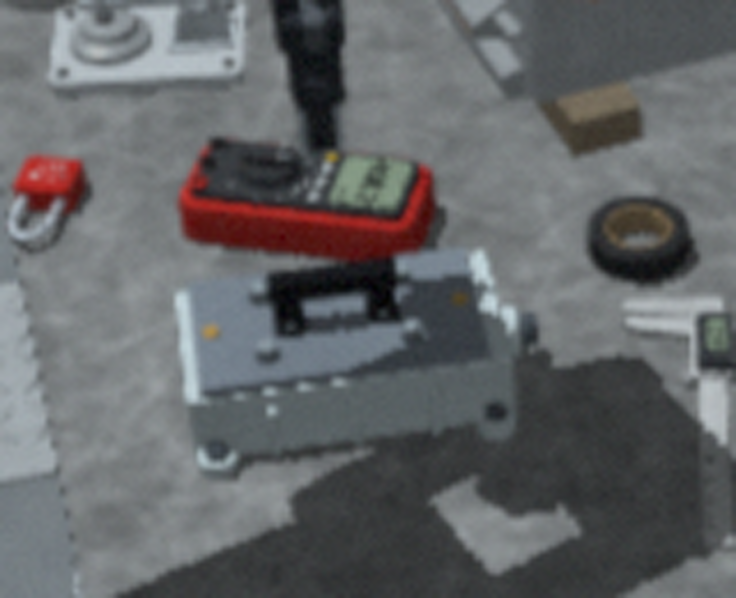

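View pics/w5.png

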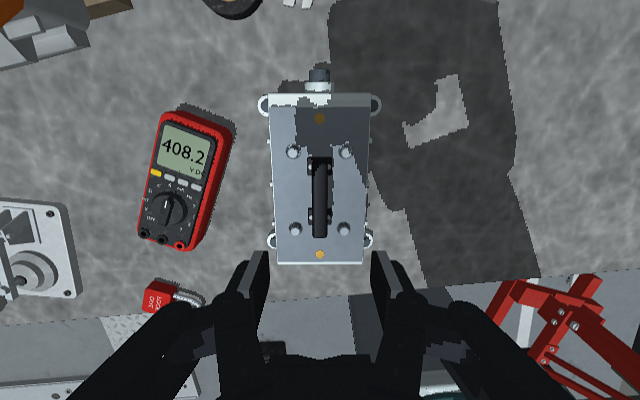

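The wrist view shows all four studs through the holes, at (293,152), (345,152), (295,229) and (344,229). The plate lies flush on the rim, the gripper is clear, and the bystanders look unmoved. Handing in.

```bash
python3 -c "
from bench import robot
print(robot.hand_in())"
```

```text
the job is handed in; nothing more can be done
None
```

The cover is on: it lies flush on the housing with all four studs through its holes. I let go and handed the job in at about 15 s of the 54 s.

- **Finding the studs:** I set the cover down on the stud ends about 6 mm to the +x side of where I expected the studs. It made contact at TCP z = 74 mm, pressing with about 6–7 N. I then slid it toward −x. About 5 mm along, it dropped over the studs: the contact force vanished and z fell by about 0.8 mm.
- **Lowering it home:** I moved 1 mm further to centre the holes on the studs and lowered the cover with no contact until it seated at TCP z = 60 mm. That is the fully home height, with about 5 N of contact.
- **Last checks:** The final camera pictures show the plate flat on the rim and the gripper clear above it. The multimeter, tape roll and caliper look unmoved by eye; I did not measure their positions again. The wrist force read about zero.
- **Disagreements:** The wrist camera's calibration seemed off by about 2–3 mm, so its first y position for the studs differed by about 2 mm from the other two cameras. Correcting for that offset brought them into agreement, and the force readings then confirmed the position. Force was only read at the end of each short move, so brief peaks between readings were not seen.

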